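# Fit the fork-topped support post into the stand base

## Task

Turn the parts turntable (it has a bar knob on top) until the post with the forked (slotted) top stands in the open window of the clear cover, lift that post out through the window, and stand it upright in the blind hole of the bolted-down stand base, pressed straight down until the stiff plug in the hole is fully down and the post is home. Leave the other two posts standing in their pockets, do not disturb the things standing around, and let go of the post at the end.

Things in the scene. Friction and masses are not known exactly. Their poses are not given: they have to be found in the camera images.
- knob (a point): Centre of the turntable's black bar knob, on the vertical turning axis, 194 mm above the table. Bar 54 mm long (its x), 16 mm wide (y), 28 mm high; pinch it across the 16 mm and twist. It turns with the disc and its pockets (friction 0.06 N m, stays where left). A turn of at most 1.55 rad, one way or the other, brings the forked post to the window.
- rotor (a joint): Turning angle of the turntable in rad, 0 at the start, positive counter-clockwise from above, limits -3 and 3. Its disc carries five pockets, 72 degrees apart: tubes on a circle of 95 mm radius about the knob axis, about 26 mm inside, floor 30 mm and rim 58 mm above the table.
- window (a point): Middle of the window (open notch) in the fixed clear cover over the turntable, 95 mm from the knob axis along the cover's -x, roughly toward the robot. Cover: flat, 166 to 170 mm above the table, 240 x 250 mm, on two pillars at its far side. The notch is 110 mm wide (cover y) and runs from 30 mm before the knob axis to the cover's front edge, 120 mm before the axis, where it is open.
- fork_post_mid (a point): Centre, 65 mm above its foot, of the wanted loose steel post: 24 mm diameter, 130 mm long (its z), 0.14 to 0.23 kg. Its top 28 mm is two prongs, 24 mm overall (its x) by 16 mm (y), with a 10 mm slot between; below a plain cylinder with a sharp foot edge. It starts in a pocket under the cover about 72 degrees to one side of the window, foot 30 and top 160 mm above the table.
- fork_post_foot (a point): Centre of the foot (lower end) of the forked post.
- flat_post_mid (a point): Centre of another steel post of the same diameter and length, with a plain flat top; stands in a pocket near the window at the start and stays on the turntable.
- flat_post_foot (a point): Centre of the foot of the flat-topped post.
- cone_post_mid (a point): Centre of a third steel post of the same diameter and length, whose top 28 mm is a cone; stays on the turntable.
- cone_post_foot (a point): Centre of the foot of the cone-topped post.
- hole (a point): Centre of the mouth of the round blind hole in the top of the fixed stand base, 62 mm above the table. Base: aluminium block 100 x 80 x 50 mm bolted on a 12 mm board (180 x 340 mm, its x, y). Hole 25.6 mm diameter, no chamfer. A stiff rubber plug in it starts 12 to 16 mm below the mouth and is to be pushed (6 N friction, stays) to 36 mm below; so a post that is home has its foot 36 mm below the mouth.
- plug (a joint): How far the plug in the hole has been pushed down, in m: 0 to 0.004 at the start, 0.024 at its lower stop.
- pen_pot: Loose pen pot with pens, 78 x 88 mm, 147 mm high, stands on the board, 120 mm from the hole on the base's +y side; origin at the centre of its underside. Bystander.
- mug: Loose mug, 92 mm wide, 127 mm with its handle, 95 mm high, stands on the board, 140 mm from the hole on the base's -y side, handle away from it; origin at the centre of its underside. Bystander.
- film_pot: Loose black canister, 34 mm diameter, 50 mm high, near the robot's front; origin at its underside. Bystander.
- bulb_holder: Loose small bulb on a base, 60 x 40 x 38 mm, at the back in the middle; origin at its underside. Bystander.
- multimeter: Loose handheld meter lying flat, 145 x 74 x 43 mm, far to the right; origin at its underside. Bystander.

How it is judged:
By the outcome, as a careful person would: the job done as asked, in the order asked, and still so for the second after the job is handed in, with the robot touching nothing.
It also fails if it takes over 54 s, if anything falls off the work surface, if the arm or the gripper's body presses on something with over 40 N, if the wrist force passes 120 N, or if a joint passes its speed limit or range.

## Robot

A 6-joint arm with a two-finger parallel gripper is mounted at the origin on the work surface; the furniture and walls round the work are solid. World frame = base frame: x ahead of the robot, y to its left, z up, the work surface at z = 0. Lengths are in m, angles in rad, forces in N, time in s.
With the tool pointing down it reaches from about 0.4 to 0.825 m from the base axis. Payload 7 kg.
Tool frame: the origin (TCP) lies midway between the tips of the shut fingers; the grasp point (between the pads) lies 19 mm behind it (arm.hold_point_z is the distance from the TCP to the grasp point, in m); z points along the fingers, x is the direction in which the jaws open and shut, and the axes are right-handed (so a half turn about z gives the same grasp; the last joint's range is limited). The gripper opens to 88 mm and grips with 3 to 60 N. Pads are 19 mm wide; open, the fingers measure 130 mm over their backs; the gripper's body (78 mm by 193 mm) begins 47 mm behind the grasp point.
Start: joints at [0.288, 0.359, 0.012, 0, -1.224, -0.288], TCP at [0.675, -0, 0.227] pointing down, gripper open.
Joint ranges: [-3.07, 3.07], [-1.43, 2.12], [-1.02, 1.25], [-3.03, 1.67], [-3.05, -0], [-3.03, 3.03]. Speed limits (rad/s): [2.39, 2.39, 3.01, 3.14, 3.14, 3.14].

## Interface

Orientations are given as [roll, pitch, yaw] about the fixed x, y, z axes, in that order (R = Rz(yaw) Ry(pitch) Rx(roll)).
In Python, from station import readout, viewer, job, arm gives the robot as it stands.
- The arm moves only by the tool apply_moves, never from a script. Its argument "deltas" is text: rows parted by semicolons, each of 4 numbers parted by spaces: the shift along the tool's x, y, z in cm, then the turn about the tool's z in rad. A call has 1 to 10 rows; each row shifts and turns the commanded pose from where the row before left it, along the tool's axes as they then stand; what a row does not reach is not made up. A row lasts 1/8 s, in which the tool goes at most 62.5 mm and 10.7 degrees, less where a joint would pass 70% of its speed; a pose out of reach is approached as far as the arm can. A call is refused whole if a number of a shift passes 6.25 or a number of a turn 0.188, either way. A call with a gripper value outside its range is refused whole. "gripper" is the closure, from -1 (fully open) to 1 (shut), so that 0 is half open, set as the call begins (left out, the last holds). The fingers move at their own pace and stop on an object; "squeeze" is the grip in N (left out, the last holds). Time passes only in rows, so rows that do not move let the fingers close. It gives the time, the measured TCP pose, the force and the opening at its end, in the units of the state.
- readout.get_state(): the state, without advancing time (a new reading comes with each control period).
- viewer.grab_frame(name): name is "scene" or "side" or "wrist"; returns a dict with "image" (400x640x3 uint8, red, green, blue), "camera_matrix" (3x3 intrinsics, pixels), "cam_to_world" (4x4, takes a point from camera to world coordinates). Camera axes: x right, y up, looking along -z (the intrinsics and any distortion apply to the point x, -y, -z); pixel columns grow to the right and rows downward; lengths in m; the calibration is good to about 2 mm. A picture is of the moment at which its call begins. There is no depth.
- job.job_done(): hands the job in, once; it reports no verdict.
Trained networks look in the newest picture that a camera, given by its name, has taken for a name from the list of things; names that differ only in an ending like _2 or _b are one class to them, and where a whole thing is asked for, a point or a joint stands for the part that bears it (a point fixed in the world has none). Each returns a list of dicts, best first, with "conf" (0 to 1); they miss things now and then, are a little off and sometimes report something else, mostly with a low value. They report only what shows in the picture. A call takes as long as a camera call.
- viewer.silhouettes(camera, query): "region" (400x640 bool, what is visible of it) and "extent" ([left, top, width, height] in pixels, round what is visible of it).
The state is a dict: "t": time; "q": joint angles; "qd": joint speeds; "joint_efforts": joint torques, N m; "eef_pos": TCP position; "ee_rot": TCP orientation; "force": force on the tool from outside, world axes, zero at the start; "moment": the same for the moment, N m; "width": finger opening in m.
Only numpy, scipy, OpenCV 4.12 (cv2) and the standard library are available. Lean on these libraries where they do the work, as an engineer would, in place of code of your own. Each camera call takes 0.05 s, during which the arm holds its last target.

## Working session

There is one attempt and no reset: what is moved stays moved. The work goes in short steps, Python scripts to look and compute and a tool call to move; the robot and the scene stay as the last step left them, time stands still between calls to the robot, and variables do not carry over. Pictures are saved under pics/ and viewed, and the job is handed in when it is done.

Besides the shell and the picture viewer there is one more tool, called after ">>>" as a command line: name --argument value ..., lists and objects as JSON in quotes. apply_moves: Moves the arm, as the interface text tells. Its arguments: {"type":"object","properties":{"deltas":{"type":"string"},"gripper":{"type":"number"},"squeeze":{"type":"number"}},"required":["deltas"]}

```bash
ls; mkdir -p pics; cat > h.py <<'E'
from station import readout, viewer, job, arm
import numpy as np, cv2
def snap(cam,name):
    f=viewer.grab_frame(cam); cv2.imwrite(f'pics/{name}.png',f['image'][:,:,::-1]); 
    np.savez(f'pics/{name}.npz',K=f['camera_matrix'],T=f['cam_to_world']); return f
def proj(f,p):
    K=np.array(f['camera_matrix']);T=np.array(f['cam_to_world'])
    c=np.linalg.inv(T)@np.r_[p,1]; v=np.array([c[0],-c[1],-c[2]]); u=K@v; return u[:2]/u[2]
def onz(f,uv,z):
    K=np.array(f['camera_matrix']);T=np.array(f['cam_to_world'])
    v=np.linalg.inv(K)@np.r_[uv,1]; d=T[:3,:3]@np.array([v[0],-v[1],-v[2]]); o=T[:3,3]
    return o+d*(z-o[2])/d[2]
E
python3 - <<'E'
from h import *
for c in ['scene','side','wrist']:
    f=snap(c,c+'0'); print(c,f['camera_matrix'],f['cam_to_world'],[k for k in f])
print(readout.get_state()); print([a for a in dir(arm) if a[0]!='_'])
E
```

```text
pics
scene [[415.72719192   0.         323.4080018 ]
 [  0.         415.72719192 199.37373593]
 [  0.           0.           1.        ]] [[-0.85622366  0.20662378 -0.4734846  -0.07130101]
 [-0.51646016 -0.36408822  0.77505398  0.96173717]
 [-0.01224558  0.90815548  0.4184539   0.69500529]
 [ 0.          0.          0.          1.        ]] ['image', 'camera_matrix', 'cam_to_world']
side [[361.71228577   0.         313.72880188]
 [  0.         361.71228577 202.25909   ]
 [  0.           0.           1.        ]] [[ 0.91563713  0.28251953 -0.28599189  0.24852802]
 [-0.40185135  0.62352258 -0.67062291 -0.88936693]
 [-0.01114167  0.72897346  0.68445128  0.93125062]
 [ 0.          0.          0.          1.        ]] ['image', 'camera_matrix', 'cam_to_world']
wrist [[282.38546768   0.         318.73791355]
 [  0.         282.38546768 204.45746205]
 [  0.           0.           1.        ]] [[-9.99999440e-01 -6.99355243e-04  7.93844826e-04  6.73962052e-01]
 [ 4.20078328e-04 -9.51140191e-01 -3.08759066e-01 -8.39077166e-02]
 [ 9.70989991e-04 -3.08758560e-01  9.51139952e-01  3.83236095e-01]
 [ 0.00000000e+00  0.00000000e+00  0.00000000e+00  1.00000000e+00]] ['image', 'camera_matrix', 'cam_to_world']
{'t': 0.15, 'q': array([ 2.88078411e-01,  3.59198630e-01,  1.12857500e-02, -2.63489468e-04,
       -1.22408713e+00, -2.88099214e-01]), 'qd': array([ 1.82433548e-06, -3.49435147e-03,  2.98432080e-03,  1.94303741e-03,
        9.57159864e-04,  1.94651638e-04]), 'joint_efforts': array([ 1.39394037e-04, -5.83274567e+01,  2.93289685e+01,  7.00122759e+00,
        8.75052094e-03, -9.76538854e-05]), 'eef_pos': array([ 6.74639632e-01, -3.56810115e-05,  2.25858806e-01]), 'ee_rot': array([-3.14148814e+00, -1.22446756e-03,  3.14148210e+00]), 'force': array([-0.0062726 ,  0.93094724, -0.14639209]), 'moment': array([-0.00636443,  0.00733164,  0.01591145]), 'width': 0.08766078324434573}
['Unreachable', 'hold_point_z']
```

View pics/scene0.png

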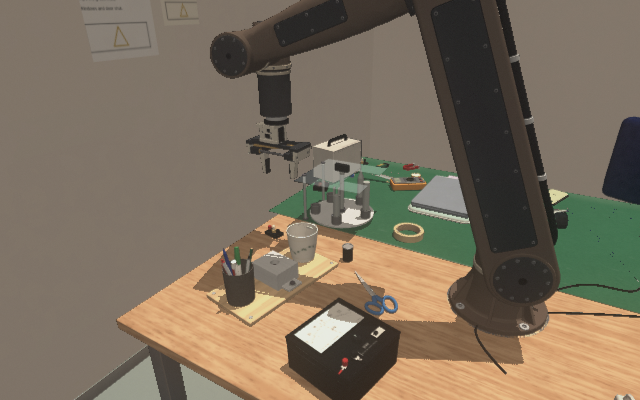

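View pics/side0.png

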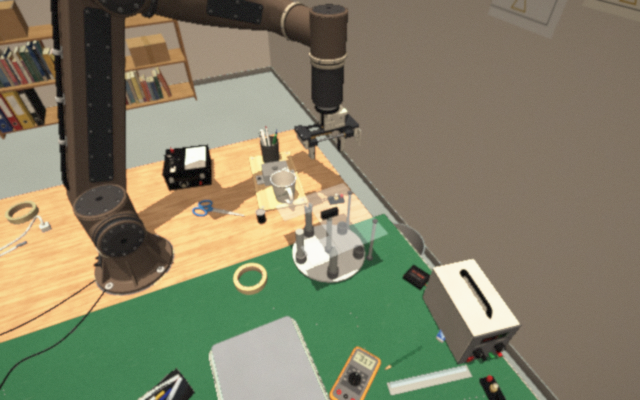

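View pics/wrist0.png

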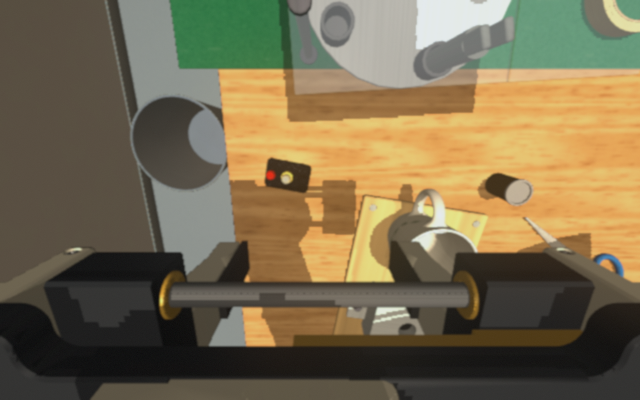

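```bash
python3 - <<'E'
from h import *
for c in ['scene','side']:
    for q in ['knob','rotor','window','fork_post_mid','flat_post_mid','cone_post_mid','hole','plug','pen_pot','mug','film_pot']:
        try:
            r=viewer.silhouettes(c,q)
            for d in r[:2]:
                m=d['region']; ys,xs=np.nonzero(m); print(c,q,round(d['conf'],2),np.round(d['extent']),xs.mean().round(1),ys.mean().round(1),m.sum())
        except Exception as e: print(c,q,'ERR',e)
a=cv2.imread('pics/side0.png');cv2.imwrite('pics/side0z.png',cv2.resize(a[170:300,270:400],None,fx=6,fy=4.5,interpolation=cv2.INTER_CUBIC)[:600,:800])
a=cv2.imread('pics/scene0.png');cv2.imwrite('pics/scene0z.png',cv2.resize(a[140:320,210:400],None,fx=4,fy=3.3,interpolation=cv2.INTER_CUBIC)[:600,:800])
E
```

```text
scene knob 0.85 [309. 166.  66.  61.] 340.7 208.9 1588
scene knob 0.51 [332. 187.  12.  28.] 336.0 204.3 157
scene rotor 0.91 [311. 163.  62.  69.] 340.5 208.5 1646
scene rotor 0.59 [219. 248.  38.  55.] 238.5 278.8 1515
scene window 0.56 [296. 156.  91.  63.] 334.2 178.2 1693
scene fork_post_mid 0.48 [334. 190.   6.  26.] 335.9 203.7 175
scene flat_post_mid 0.56 [364. 183.   2.  28.] 365.9 195.6 220
scene flat_post_mid 0.37 [390. 178.  40.  13.] 407.9 183.2 394
scene cone_post_mid 0.43 [359. 172.   5.  23.] 360.4 181.5 73
scene hole 0.75 [208. 249. 128.  78.] 275.0 283.6 3987
scene hole 0.4 [342. 243.  10.  20.] 347.4 252.0 186
scene mug 0.69 [290. 222.  28.  41.] 302.1 241.1 1045
scene film_pot 0.45 [339. 242.  16.  20.] 347.5 251.9 189
side knob 0.62 [293. 206.  73.  79.] 328.4 255.6 1995
side rotor 0.61 [292. 211.  71.  69.] 328.1 256.3 1851
side window 0.81 [277. 185. 112.  76.] 334.8 222.7 4032
side fork_post_mid 0.62 [328. 257.  10.  16.] 332.5 264.2 121
side fork_post_mid 0.51 [307. 213.   7.  19.] 308.1 221.4 117
side flat_post_mid 0.78 [295. 231.  12.  28.] 299.3 242.3 204
side hole 0.55 [251. 149.  55.  64.] 271.4 179.3 1439
side pen_pot 0.65 [259. 128.  20.  34.] 268.5 146.6 546
side mug 0.66 [269. 169.  29.  32.] 283.4 185.1 649
```

View pics/side0z.png

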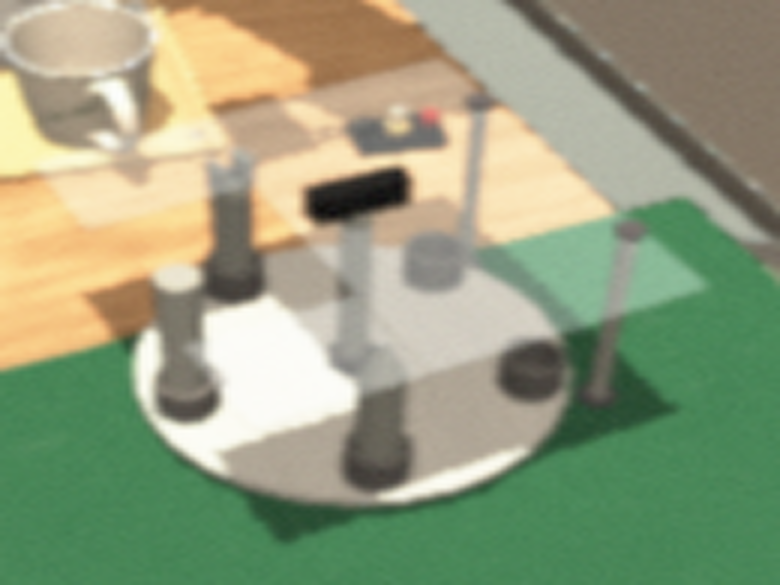

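View pics/scene0z.png

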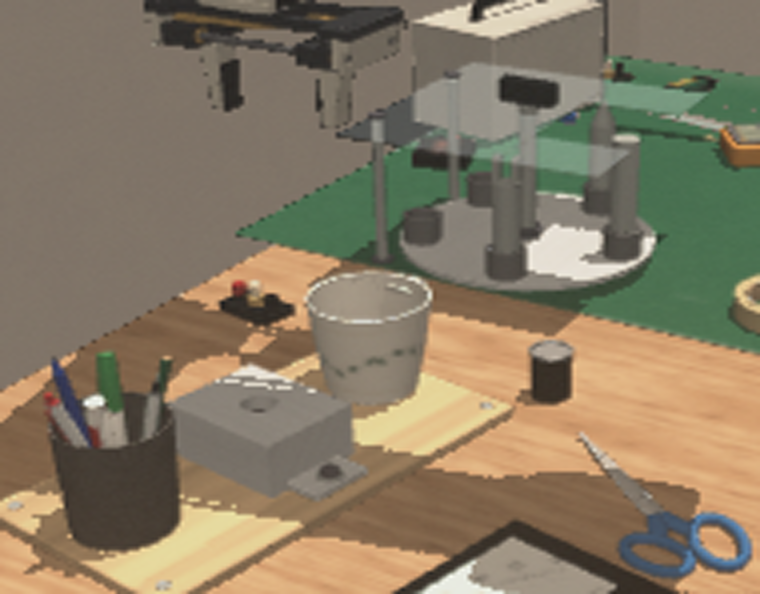

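```bash
cat > ld.py <<'E'
from h import *
def ld(n):
    d=np.load(f'pics/{n}.npz'); return dict(camera_matrix=d['K'],cam_to_world=d['T'])
E
python3 - <<'E'
from ld import *
S=ld('side0');C=ld('scene0')
z=lambda x,y:(270+x/6,170+y/4.5)
c=lambda x,y:(210+x/4,140+y/3.3)
print('knob',onz(S,z(357,195),.194),onz(C,c(527,92),.194))
print('fork side',onz(S,z(232,160),.16),'foot rim',onz(S,z(232,270),.058))
print('flat',onz(S,z(178,280),.16),onz(C,c(622,142),.16))
print('cone rim',onz(S,z(375,440),.058))
print('empty rims',onz(S,z(433,250),.058),onz(S,z(531,355),.058))
print('cover corners', onz(S,z(707,287),.168),onz(S,z(500,65),.168),onz(S,z(45,175),.168),onz(S,z(335,400),.168))
print('cover C', onz(C,c(710,95),.168),onz(C,c(475,62),.168),onz(C,c(338,132),.168),onz(C,c(600,175),.168))
print('pillars',onz(S,z(478,103),.166),onz(S,z(630,232),.166),onz(C,c(377,125),.166),onz(C,c(453,75),.166))
print('hole',onz(C,c(260,404),.062))
E
```

```text
knob [ 0.57924883 -0.22846636  0.194     ] [ 0.57444028 -0.21915675  0.194     ]
fork side [ 0.55058461 -0.14085911  0.16      ] foot rim [ 0.54524604 -0.14798346  0.058     ]
flat [ 0.48370638 -0.23188576  0.16      ] [ 0.47892462 -0.21092335  0.16      ]
cone rim [ 0.55027538 -0.31562978  0.058     ]
empty rims [ 0.65372422 -0.17520578  0.058     ] [ 0.65492028 -0.28409498  0.058     ]
cover corners [ 0.70526668 -0.34615483  0.168     ] [ 0.71857706 -0.1172314   0.168     ] [ 0.45569689 -0.12310705  0.168     ] [ 0.50875741 -0.35481493  0.168     ]
cover C [ 0.46040992 -0.35226536  0.168     ] [ 0.69960416 -0.34356715  0.168     ] [ 0.69074365 -0.100064    0.168     ] [ 0.44998661 -0.11139444  0.168     ]
pillars [ 0.68963295 -0.1468723   0.166     ] [ 0.69806069 -0.28866056  0.166     ] [ 0.67546441 -0.13650647  0.166     ] [ 0.69786874 -0.29975264  0.166     ]
hole [0.54696867 0.20899579 0.062     ]
```

>>> apply_moves --deltas "1.63 -3.73 -1.6 0; 1.63 -3.73 -1.6 0; 1.63 -3.73 -1.6 0; 1.63 -3.73 -1.6 0; 1.63 -3.73 -1.6 0; 1.63 -3.73 -1.6 0; 0 0 0 0.18; 0 0 0 0.18; 0 0 0 0.18; 0 0 0 0.18"

```text
t: 2.5
eef_pos: [0.5771, -0.2239, 0.3226]
ee_rot: [3.142, 0.0, 2.416]
force: [-0.5, -0.7, -0.0]
width: 0.0876
```

>>> apply_moves --deltas "0 0 0 0.18; 0 0 0 0.18; 0 0 0 0.18; 0 0 0 0.18; 0 0 0 0.13; 0 0 0 0" --gripper 0

```text
t: 3.25
eef_pos: [0.5772, -0.2238, 0.3226]
ee_rot: [3.141, -0.0, 1.572]
force: [-0.1, -0.8, -0.7]
width: 0.0446
```

```bash
python3 - <<'E'
from h import *
f=snap('wrist','w1'); s=readout.get_state(); print(s['t'],s['q'],s['eef_pos'],s['ee_rot']); 
for p in ([.577,-.226,.208],[.577,-.226,.058]): print(proj(f,p))
E
```

```text
3.3 [-5.49465817e-02  2.22547069e-01  3.83832585e-02  9.81869616e-06
 -1.38652454e+00 -1.51218948e+00] [ 0.57716152 -0.22383856  0.32262792] [3.14148543e+00 1.59607212e-05 1.57445839e+00]
[316.27986811 201.03700894]
[317.04794634 171.57532594]
```

View pics/w1.png

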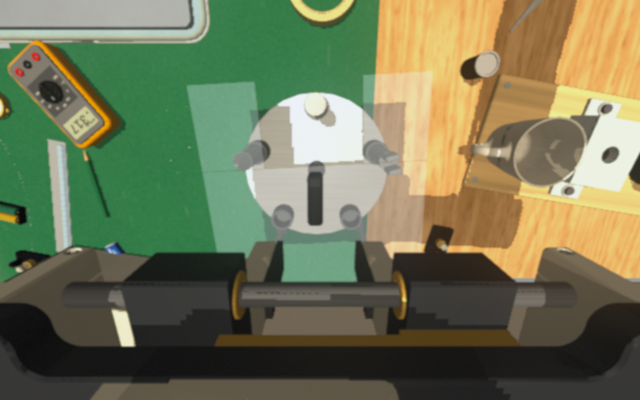

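```bash
python3 - <<'E'
import cv2
a=cv2.imread('pics/w1.png');cv2.imwrite('pics/w1z.png',cv2.resize(a[65:265,180:445],None,fx=3,fy=3,interpolation=cv2.INTER_CUBIC))
cv2.imwrite('pics/w1h.png',cv2.resize(a[65:255,445:640],None,fx=3,fy=3,interpolation=cv2.INTER_CUBIC))
E
```

```text
(no output)
```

View pics/w1z.png

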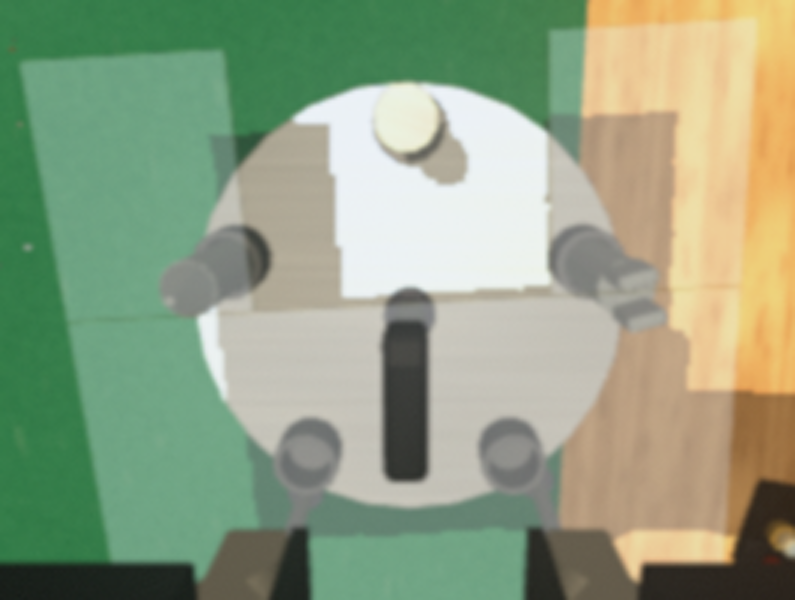

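View pics/w1h.png

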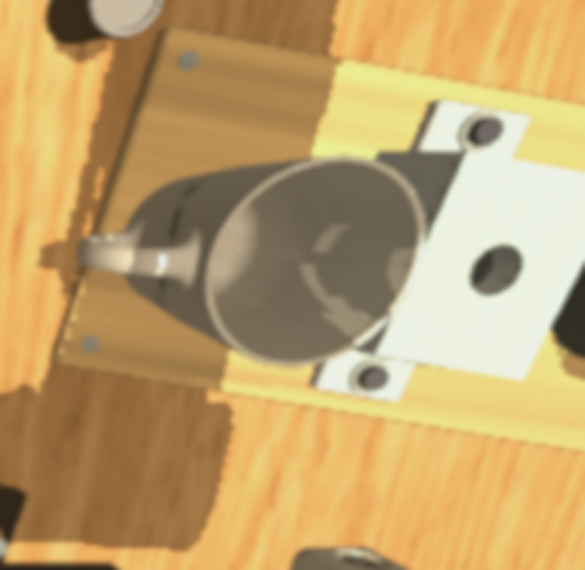

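```bash
cat > ov.py <<'E'
from ld import *
z3=lambda x,y:(180+x/3,65+y/3)
W=ld('w1')
if __name__=='__main__':
    print('bar top far end L/R',onz(W,z3(386,480),.208),onz(W,z3(427,480),.208))
    print('stem/flat: rim empties',onz(W,z3(310,448),.058),onz(W,z3(510,448),.058), 'flat top',onz(W,z3(408,118),.16))
    print('near edge bottom', onz(W,z3(385,322),.18),onz(W,z3(428,322),.18), 'top',onz(W,z3(385,345),.208))
    for n,p in dict(cl=(22,62),cl2=(222,50),nl=(258,370),r1=(549,30),r2=(757,20),).items(): print(n,onz(W,z3(*p),.17))
    print('hole',onz(W,(445+497/3,65+270/3),.062))
    print('disc', [onz(W,z3(*p),.03) for p in ((202,290),(618,290),(408,82),(408,507))])
E
python3 ov.py
```

```text
bar top far end L/R [ 0.60305218 -0.23393329  0.208     ] [ 0.60303524 -0.21975175  0.208     ]
stem/flat: rim empties [ 0.64593103 -0.2796239   0.058     ] [ 0.645802   -0.17364209  0.058     ] flat top [ 0.48370774 -0.22655181  0.16      ]
near edge bottom [ 0.5533393  -0.23474975  0.18      ] [ 0.5533192  -0.21930438  0.18      ] top [ 0.55529843 -0.23380281  0.208     ]
cl [ 0.46628542 -0.35711067  0.17      ]
cl2 [ 0.46244356 -0.28915142  0.17      ]
nl [ 0.57382781 -0.28328308  0.17      ]
r1 [ 0.45611005 -0.17918357  0.17      ]
r2 [ 0.45295211 -0.10987021  0.17      ]
hole [0.55088407 0.20675788 0.062     ]
disc [array([ 0.56673545, -0.33748044,  0.03      ]), array([ 0.56644271, -0.11598923,  0.03      ]), array([ 0.46345082, -0.22765026,  0.03      ]), array([ 0.69234618, -0.22801359,  0.03      ])]
```

>>> apply_moves --deltas "-0.1 0.03 3.5 0; -0.1 0.03 3.5 0; -0.1 0.02 3.5 0; 0 0 3.4 0; 0 0 0.2 0; 0 0 0 0"

```text
t: 4.05
eef_pos: [0.5787, -0.2271, 0.1828]
ee_rot: [3.14, 0.001, 1.573]
force: [0.4, -0.1, 1.0]
width: 0.0439
```

>>> apply_moves --deltas "0 0 0 0; 0 0 0 0; 0 0 0 0; 0 0 0 0" --gripper 1 --squeeze 15

```text
t: 4.55
eef_pos: [0.5782, -0.228, 0.1822]
ee_rot: [3.141, 0.002, 1.572]
force: [-0.5, -6.0, -0.1]
width: 0.0156
```

```bash
python3 - <<'E'
from h import *
f=snap('wrist','w2'); s=readout.get_state(); print(s['t'],s['q'],s['eef_pos'],s['ee_rot'],s['width'],s['force'],s['moment']); 
E
```

```text
4.6 [-0.06080528  0.3019148  -0.17613566  0.00182786 -1.09201523 -1.50992567] [ 0.57816567 -0.22796815  0.18218109] [3.14096277e+00 1.66434192e-03 1.57170268e+00] 0.016050864191365113 [ 0.62337363 -4.97203722  1.1480526 ] [-1.85229369 -0.26727949  0.02160466]
```

View pics/w2.png

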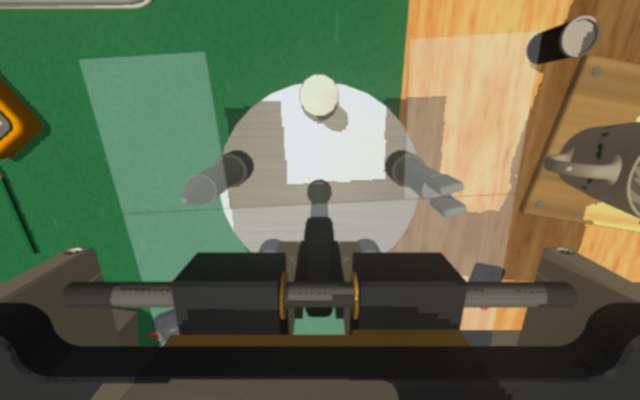

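>>> apply_moves --deltas "-0.1 0 0 0; 0 0 0 -0.146; 0 0 0 -0.146; 0 0 0 -0.146; 0 0 0 -0.146; 0 0 0 -0.146; 0 0 0 -0.146; 0 0 0 -0.146; 0 0 0 -0.146; 0 0 0 -0.146"

```text
t: 5.85
eef_pos: [0.5788, -0.2288, 0.1822]
ee_rot: [-3.141, 0.002, 2.89]
force: [2.8, -5.7, 0.2]
width: 0.0159
```

```bash
python3 - <<'E'
from h import *
f=snap('wrist','w3');f=snap('side','s3'); s=readout.get_state(); print(s['t'],s['q'],s['eef_pos'],s['ee_rot'],s['width'],s['force'],s['moment']); 
a=cv2.imread('pics/s3.png');cv2.imwrite('pics/s3z.png',cv2.resize(a[170:300,270:400],None,fx=6,fy=4.5,interpolation=cv2.INTER_CUBIC)[:600,:800])
E
```

```text
5.95 [-0.06231123  0.3027917  -0.17482494  0.00163375 -1.0914438  -0.19013485] [ 0.57878273 -0.22883319  0.18216997] [-3.14049584e+00  1.97828232e-03  2.88989990e+00] 0.016066938113985737 [ 2.87768717 -5.21351623  0.94307387] [-1.90668969 -0.7512297   0.08248842]
```

View pics/s3z.png

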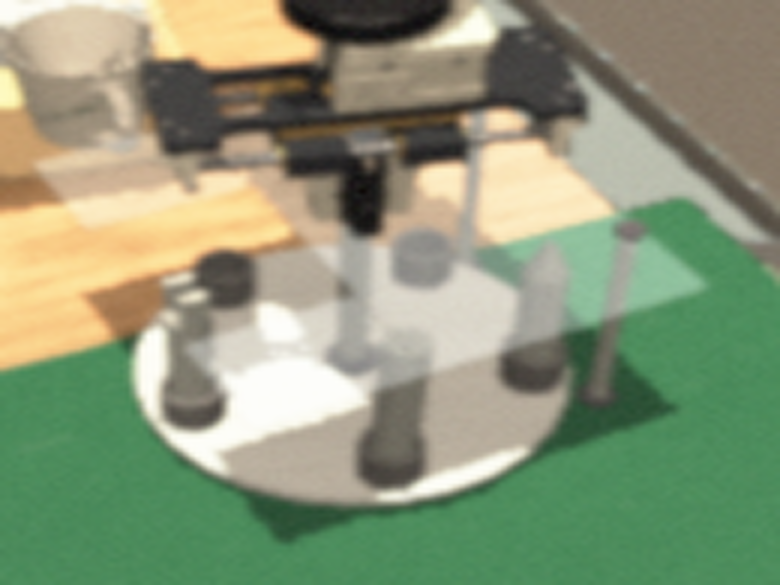

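View pics/w3.png

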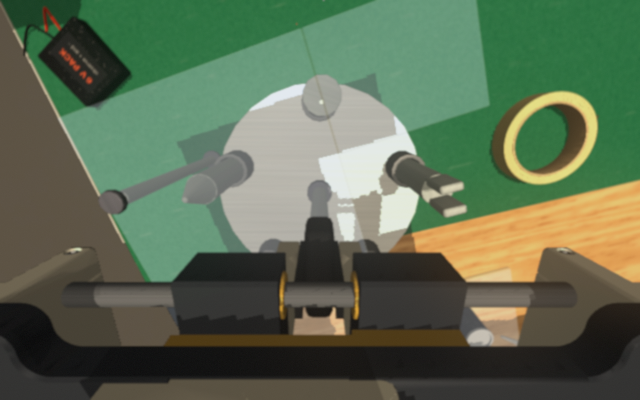

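>>> apply_moves --deltas "0 0 0 0; 0 0 0 0; 0 0 -3 0; 0 0 -4 0; 0 0 -4 0; 0 0 0 0.18; 0 0 0 0.18; 0 0 0 0.18; 0 0 0 0.18" --gripper 0

```text
t: 7.08
eef_pos: [0.5778, -0.2275, 0.2914]
ee_rot: [-3.142, -0.001, 2.16]
force: [1.0, -0.6, -0.2]
width: 0.0438
```

>>> apply_moves --deltas "0 0 0 0.18; 0 0 0 0.18; 0 0 0 0.18; 0 0 0 0; 0 0 0 0"

```text
t: 7.7
eef_pos: [0.578, -0.2277, 0.2915]
ee_rot: [-3.142, -0.0, 1.63]
force: [-0.1, -0.3, 0.0]
width: 0.0438
```

```bash
python3 - <<'E'
from h import *
f=snap('wrist','w4'); s=readout.get_state(); print(s['t'],s['eef_pos'],s['ee_rot'],s['width'],s['force'],s['moment']); 
a=cv2.imread('pics/w4.png');cv2.imwrite('pics/w4z.png',cv2.resize(a[65:265,180:445],None,fx=3,fy=3,interpolation=cv2.INTER_CUBIC))
E
```

```text
7.75 [ 0.57796214 -0.22770947  0.29149443] [-3.14146665e+00 -1.27952525e-04  1.62894122e+00] 0.04392742901186068 [-0.09811872 -0.02366698  0.38270627] [-0.07029912 -0.09719356 -0.0029606 ]
```

View pics/w4z.png

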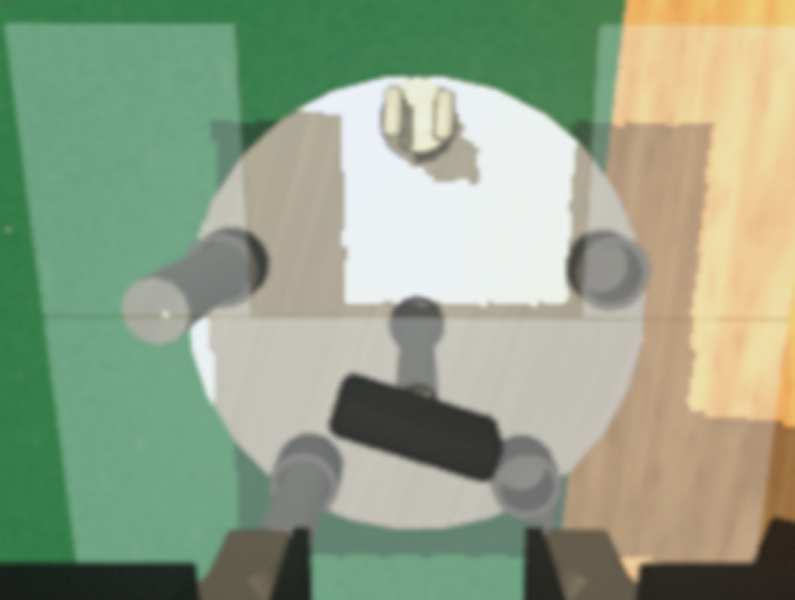

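```bash
python3 - <<'E'
from ld import *
W=ld('w4'); z3=lambda x,y:(180+x/3,65+y/3)
print('fork top',onz(W,z3(419,112),.16), onz(W,z3(384,112),.16), onz(W,z3(455,112),.16),onz(W,z3(419,86),.16),onz(W,z3(419,138),.16))
print('window edges',onz(W,z3(235,60),.17),onz(W,z3(598,60),.17),'front',onz(W,z3(120,24),.17),onz(W,z3(700,26),.17))
p=onz(W,z3(419,112),.16); 
R=1.629; 
# tool axes
tx=np.array([np.cos(R),np.sin(R)]); ty=np.array([np.sin(R),-np.cos(R)])
d=p[:2]-np.array([.57796,-.22771]); print(d@tx*100,d@ty*100)
K=np.array([.5785,-.228]); print(np.degrees(np.arctan2(*(p[:2]-K)[::-1])),np.linalg.norm(p[:2]-K))
E
```

```text
fork top [ 0.48358197 -0.23194077  0.16      ] [ 0.48423953 -0.24315589  0.16      ] [ 0.48290558 -0.22040463  0.16      ] [ 0.4758126  -0.23240406  0.16      ] [ 0.49149114 -0.23146915  0.16      ]
window edges [ 0.47232545 -0.28876156  0.17      ] [ 0.46585294 -0.17843482  0.17      ] front [ 0.4643207  -0.32320891  0.17      ] [ 0.45464464 -0.14895477  0.17      ]
0.1266439634055982 -9.446432558821307
-177.62258037867443 0.0949998042468116
```

>>> apply_moves --deltas "0.03 -3.15 0 0; 0.05 -3.15 0 0; 0.05 -3.15 0 0; 0 0 3.3 0; 0 0 3.3 0; 0 0 3.35 0; 0 0 0 0"

```text
t: 8.62
eef_pos: [0.4819, -0.2314, 0.1901]
ee_rot: [-3.137, -0.001, 1.627]
force: [0.5, -0.4, 0.3]
width: 0.0438
```

```bash
python3 - <<'E'
from h import *
f=snap('wrist','w5');f=snap('side','s5');s=readout.get_state(); print(s['t'],s['eef_pos'],s['ee_rot'],s['width'],s['force']); 
a=cv2.imread('pics/s5.png');cv2.imwrite('pics/s5z.png',cv2.resize(a[150:300,260:400],None,fx=4,fy=4,interpolation=cv2.INTER_CUBIC)[:600,:800])
E
```

```text
8.725 [ 0.48406685 -0.23197461  0.19309837] [3.14117514e+00 6.78300282e-04 1.62698575e+00] 0.0440329566210908 [ 0.58441361 -0.04967663 -0.56674196]
```

View pics/w5.png

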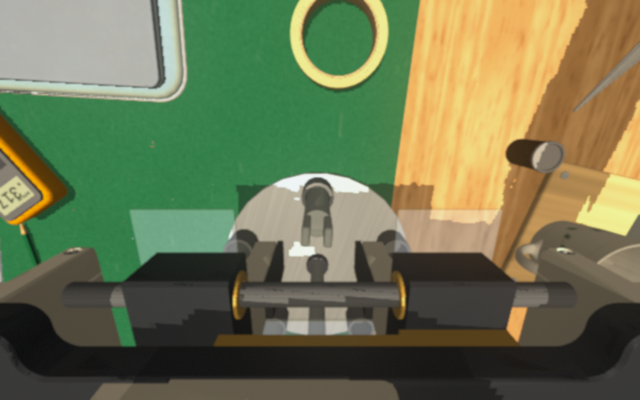

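View pics/s5z.png

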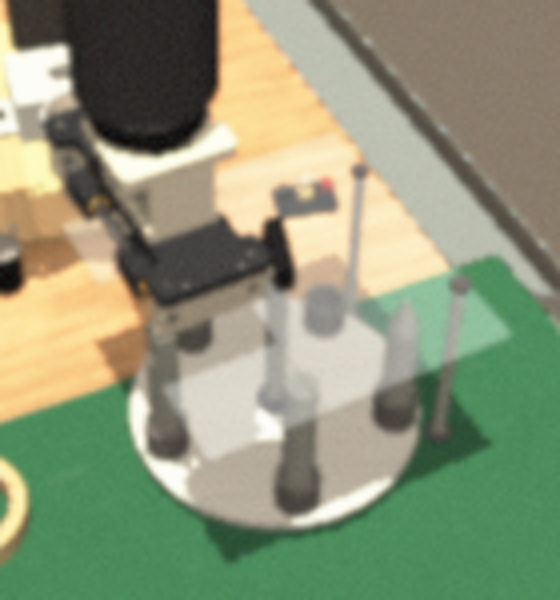

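>>> apply_moves --deltas "0 0 2 0; 0 0 2 0; 0 0 2 0; 0 0 1.5 0; 0 0 0.6 0; 0 0 0 0"

```text
t: 9.48
eef_pos: [0.4839, -0.2318, 0.1114]
ee_rot: [3.141, 0.0, 1.626]
force: [0.2, -0.0, 0.0]
width: 0.0438
```

>>> apply_moves --deltas "0 0 0 0; 0 0 0 0; 0 0 0 0; 0 0 0 0" --gripper 1 --squeeze 30

```text
t: 9.98
eef_pos: [0.4838, -0.2318, 0.1115]
ee_rot: [3.141, 0.0, 1.626]
force: [0.4, 0.4, 2.4]
width: 0.0234
```

>>> apply_moves --deltas "0 0 -0.5 0; 0 0 -1 0; 0 0 -1.5 0; 0 0 -1.5 0; 0 0 -2 0; 0 0 -2 0; 0 0 -2 0; 0 0 -2 0; 0 0 -2 0; 0 0 -2 0" --squeeze 45

```text
t: 11.22
eef_pos: [0.4831, -0.2316, 0.2777]
ee_rot: [3.141, -0.0, 1.626]
force: [0.4, 0.8, -1.8]
width: 0.0233
```

```bash
python3 - <<'E'
from h import *
f=snap('wrist','w6');f=snap('side','s6');f=snap('scene','c6');s=readout.get_state(); print(s['t'],s['q'],s['eef_pos'],s['ee_rot'],s['width'],s['force'],s['moment']); 
a=cv2.imread('pics/s6.png')[100:300,230:430]; b=cv2.imread('pics/c6.png')[100:300,220:420]
cv2.imwrite('pics/sc6z.png',cv2.resize(np.hstack([a,b]),None,fx=2,fy=2,interpolation=cv2.INTER_CUBIC))
E
```

```text
11.375 [-8.10401769e-02  9.77526327e-02 -2.13582491e-01 -3.62714816e-05
 -1.25689516e+00 -1.43495935e+00] [ 0.48382525 -0.23171381  0.27746708] [3.13904557e+00 3.13282651e-04 1.62558157e+00] 0.02340607673712258 [-0.56938528  0.35008879 -2.864565  ] [-0.02962526 -0.06885014  0.0302587 ]
```

View pics/w6.png

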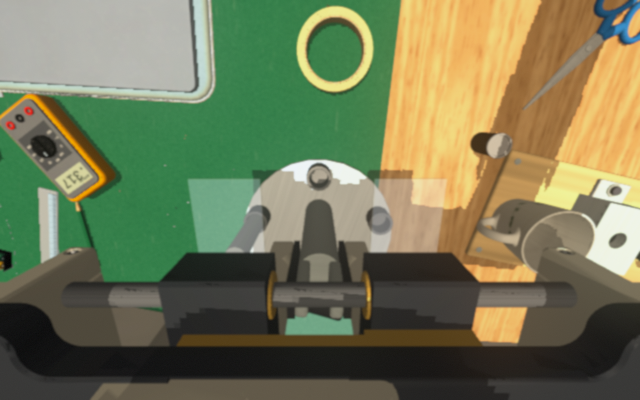

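View pics/sc6z.png

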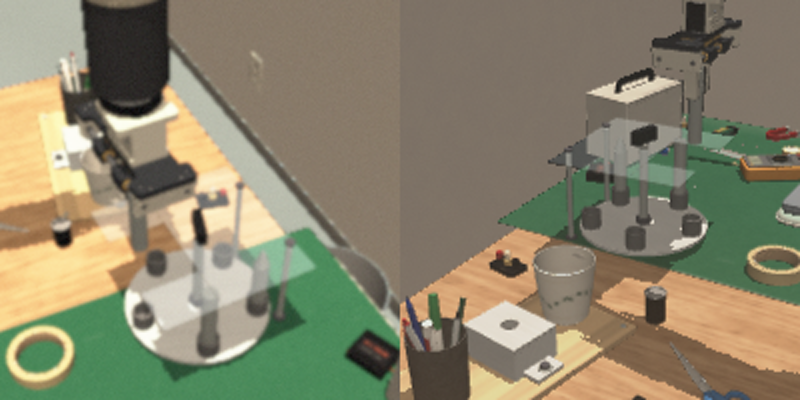

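>>> apply_moves --deltas "2 0.4 0 0; 4 0.8 0 0; 5 1 0 0; 5.5 1.15 0 0; 5.5 1.15 0 0; 5.5 1.15 0 0; 5.5 1.15 0 0; 5 1 0 0; 3.4 0.7 0 0; 2 0.4 0 0"

```text
t: 12.62
eef_pos: [0.5481, 0.208, 0.2748]
ee_rot: [-3.14, 0.001, 1.627]
force: [0.5, -0.5, -2.0]
width: 0.0231
```

>>> apply_moves --deltas "0 0 0 -0.1; 0 0 0 -0.15; 0 0 0 -0.16; 0 0 0 -0.16; 0 0 0 -0.16; 0 0 0 -0.16; 0 0 0 -0.16; 0 0 0 -0.15; 0 0 0 -0.1; 0 0 0 0"

```text
t: 13.88
eef_pos: [0.5484, 0.2059, 0.2756]
ee_rot: [-3.141, -0.001, 2.924]
force: [0.6, 0.1, -2.0]
width: 0.0229
```

```bash
python3 - <<'E'
from h import *
f=snap('wrist','w7');c=snap('scene','c7');d=snap('side','s7');s=readout.get_state(); print(s['t'],s['q'],s['eef_pos'],s['ee_rot'],s['width'],s['force'],s['moment']); 
a=cv2.imread('pics/w7.png')[100:300,200:440];cv2.imwrite('pics/w7z.png',cv2.resize(a,None,fx=3,fy=3,interpolation=cv2.INTER_CUBIC))
a=cv2.imread('pics/c7.png')[130:330,180:380];cv2.imwrite('pics/c7z.png',cv2.resize(a,None,fx=3,fy=3,interpolation=cv2.INTER_CUBIC))
E
```

```text
14.025 [ 6.92972804e-01  1.85164132e-01 -1.13019534e-01 -1.03705742e-04
 -1.27299382e+00 -9.11320430e-01] [0.54853196 0.2062189  0.27585779] [-3.14135216e+00 -3.11880031e-04  2.92321454e+00] 0.02333618049792939 [ 0.4383336  -0.11656706 -1.07055628] [-0.00591518  0.00541796  0.02630989]
```

View pics/w7z.png

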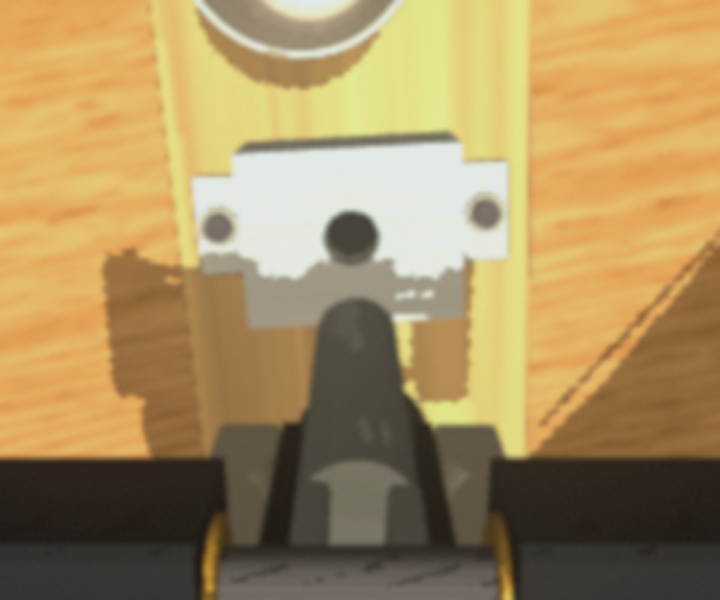

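View pics/c7z.png

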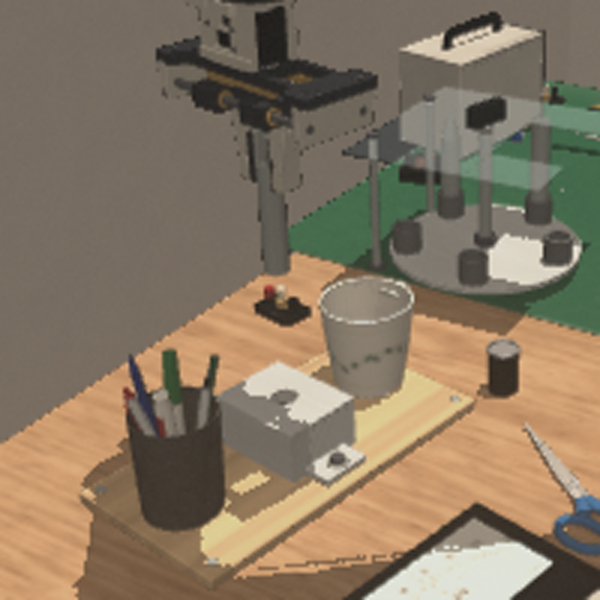

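View pics/s7.png

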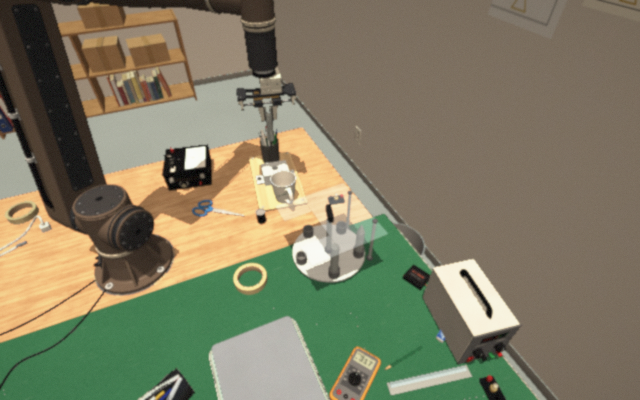

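```bash
python3 - <<'E'
from h import *
from ld import ld
W=ld('w7'); z3=lambda x,y:(200+x/3,100+y/3)
print('hole',onz(W,z3(352,237),.062))
im=cv2.imread('pics/w7.png')[100:300,200:440]; im=cv2.resize(im,None,fx=3,fy=3,interpolation=cv2.INTER_CUBIC)
e=np.array([.54853,.20622,.27586])
def circ(c,r,col):
    for t in np.linspace(0,2*np.pi,120):
        u=(proj(W,[c[0]+r*np.cos(t),c[1]+r*np.sin(t),c[2]])-[200,100]+.5)*3-.5; cv2.circle(im,tuple(int(round(v)) for v in u),1,col,-1)
circ([e[0],e[1],e[2]-.0815],.012,(0,0,255)); circ([e[0],e[1],e[2]+.0485-.028],.012,(255,0,0))
h=onz(W,z3(352,237),.062); circ(h,.0128,(0,200,0))
cv2.imwrite('pics/w7o.png',im)
E
```

```text
hole [0.54948346 0.20607556 0.062     ]
```

View pics/w7o.png

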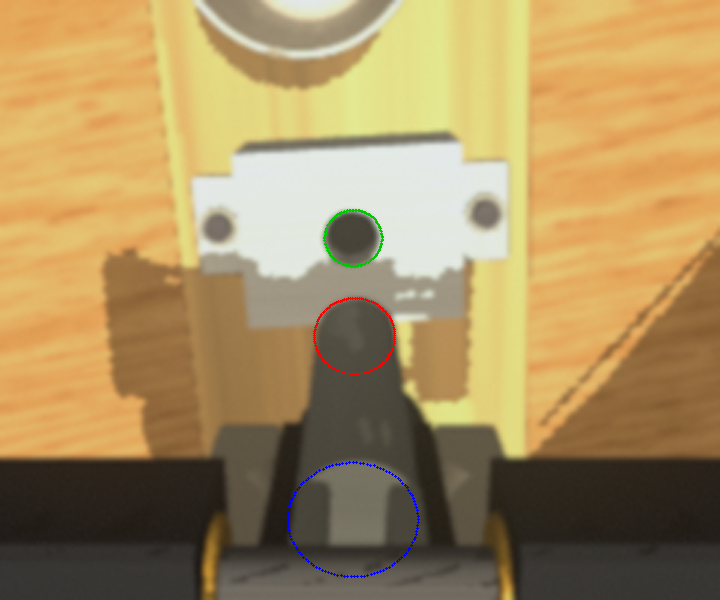

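>>> apply_moves --deltas "-0.05 0 2 0; -0.05 0 2 0; 0 0 2.5 0; 0 0 2.5 0; 0 0 1.5 0; 0 0 1 0; 0 0 0 0; 0 0 0 0"

```text
t: 15.02
eef_pos: [0.5501, 0.2066, 0.1619]
ee_rot: [3.141, 0.001, 2.926]
force: [1.2, 0.4, -1.6]
width: 0.0233
```

```bash
cat > ch.py <<'E'
from h import *
import sys
n=sys.argv[1]; mz=float(sys.argv[2]) if len(sys.argv)>2 else -.0815
s0=readout.get_state(); f=snap('wrist','w'+n); c=snap('scene','c'+n); s=readout.get_state(); print(s['t'],s['eef_pos'],s['ee_rot'],s['width'],s['force'],s['moment'])
x0,y0,w,h_=250,150,130,130
k=6
im=cv2.resize(cv2.imread(f'pics/w{n}.png')[y0:y0+h_,x0:x0+w],None,fx=k,fy=k,interpolation=cv2.INTER_CUBIC)[:600]
cv2.imwrite(f'pics/w{n}r.png',im)
e=s0['eef_pos']; R=cv2.Rodrigues(np.zeros(3))[0]
def circ(c,r,col):
    for t in np.linspace(0,2*np.pi,200):
        u=(proj(f,[c[0]+r*np.cos(t),c[1]+r*np.sin(t),c[2]])-[x0,y0]+.5)*k-.5; cv2.circle(im,tuple(int(round(v)) for v in u),0,col,-1)
circ([e[0],e[1],e[2]+mz],.012,(0,0,255)); circ([e[0],e[1],.062],.0128,(0,200,0))
cv2.imwrite(f'pics/w{n}o.png',im)
a=cv2.imread(f'pics/c{n}.png')[170:320,210:330];cv2.imwrite(f'pics/c{n}z.png',cv2.resize(a,None,fx=4,fy=4,interpolation=cv2.INTER_CUBIC))
E
python3 ch.py 8
```

```text
15.125 [0.55005315 0.20660106 0.16192567] [3.14053200e+00 1.01313050e-03 2.92563383e+00] 0.02293263175565049 [-0.23429292 -0.28653029 -1.60617453] [-0.01831089  0.04432958  0.02376701]
```

View pics/w8o.png

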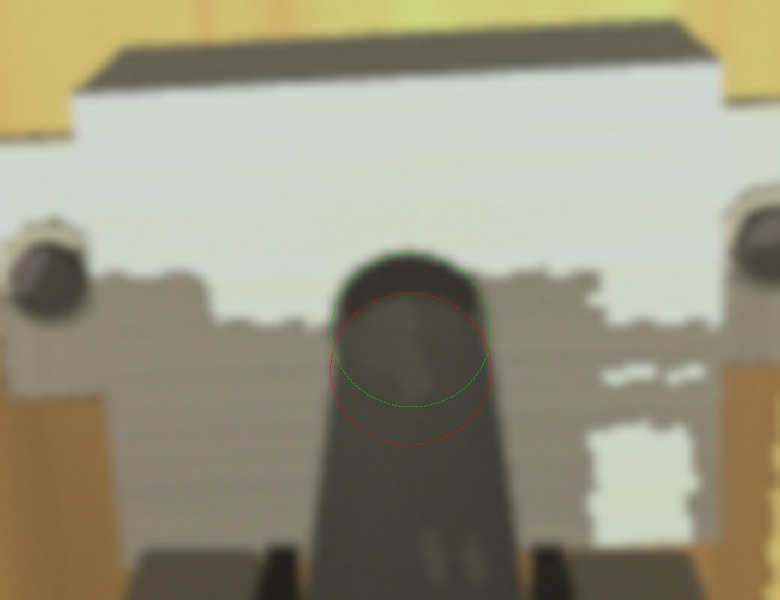

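View pics/w8r.png

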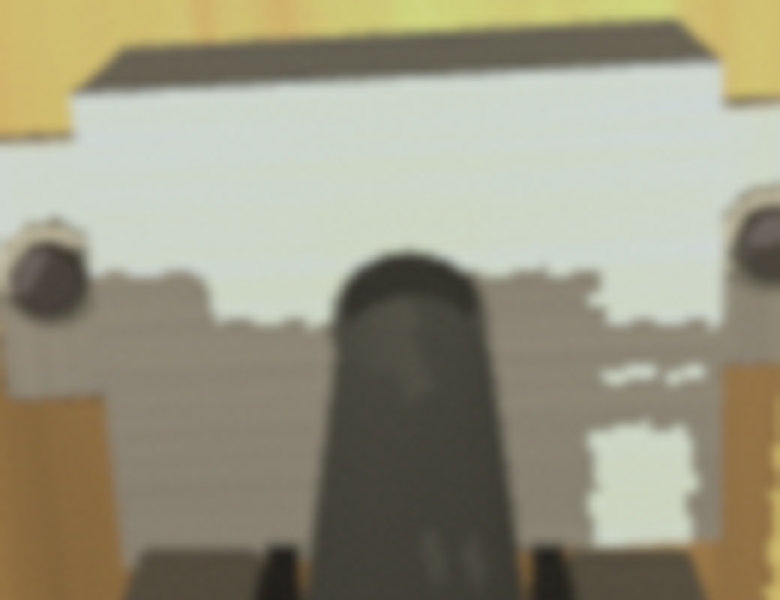

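View pics/c8z.png

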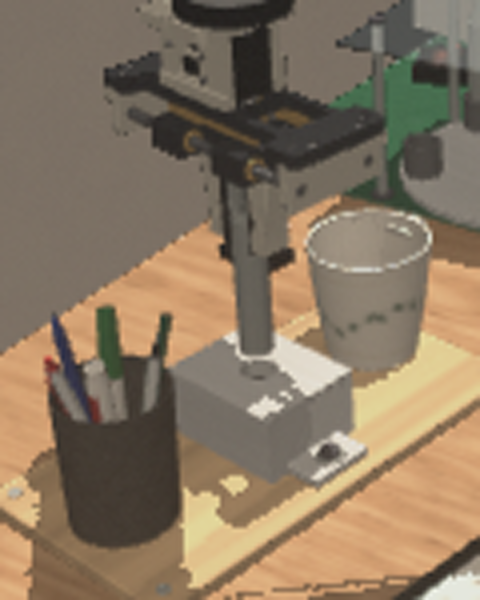

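>>> apply_moves --deltas "-0.03 0 0.5 0; 0 0 0.6 0; 0 0 0.3 0; 0 0 0.2 0; 0 0 0.2 0; 0 0 0.1 0; 0 0 0 0"

```text
t: 16.0
eef_pos: [0.55, 0.2062, 0.1421]
ee_rot: [-3.142, 0.0, 2.926]
force: [0.8, 0.1, -3.0]
width: 0.0233
```

```bash
python3 ch.py 9
```

```text
16.1 [0.54997642 0.20621452 0.14211561] [3.14154830e+00 1.05355243e-04 2.92558759e+00] 0.023438723580678736 [ 0.47066772 -1.18623131 -2.25634661] [-0.17698243 -0.26416411 -0.05618431]
```

View pics/w9r.png

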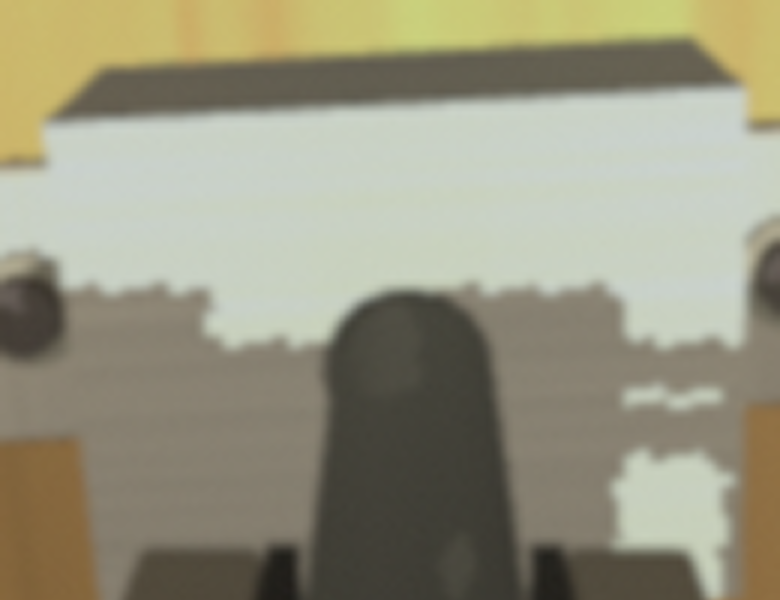

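>>> apply_moves --deltas "0 0 0.1 0; 0 0 0.1 0; 0 0 0 0"

```text
t: 16.48
eef_pos: [0.55, 0.2063, 0.14]
ee_rot: [3.142, 0.0, 2.926]
force: [0.7, -0.1, -2.2]
width: 0.0233
```

```bash
python3 ch.py 10
```

```text
16.575 [0.54998535 0.20624997 0.140043  ] [3.14156246e+00 8.40354446e-05 2.92558215e+00] 0.023575067369496223 [ 0.60780527 -0.60022585 -2.14840234] [-0.24049163 -0.42321734 -0.02283367]
```

View pics/w10o.png

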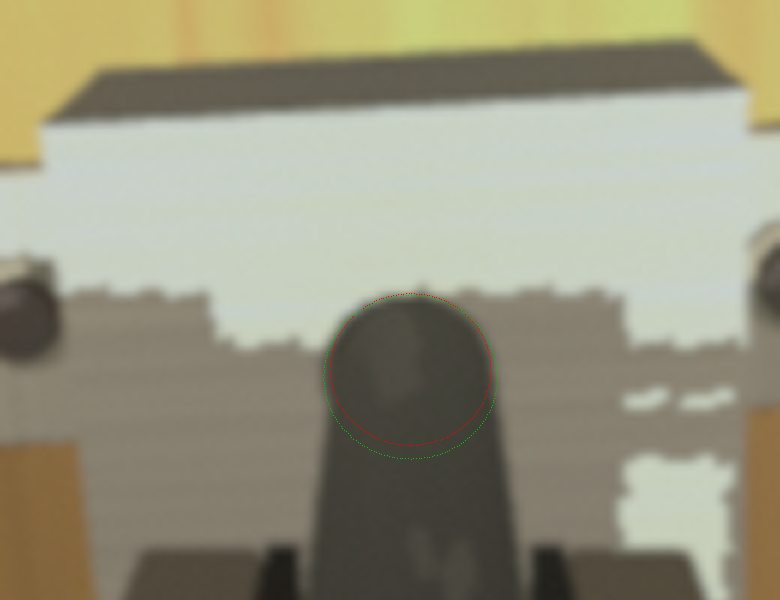

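View pics/c10z.png

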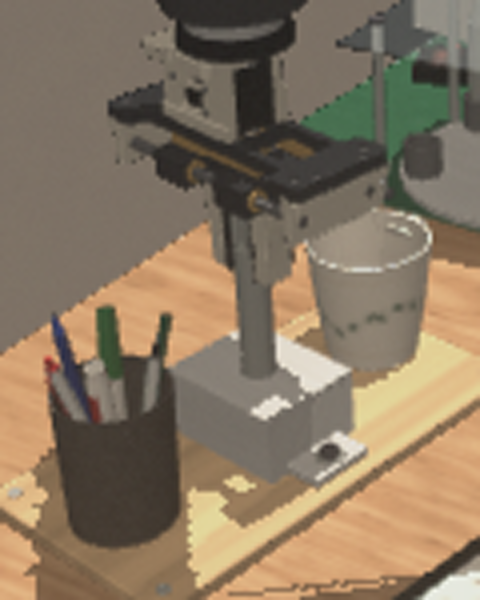

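>>> apply_moves --deltas "-0.02 0 0.1 0; 0 0 0.1 0; 0 0 0.1 0; 0 0 0 0"

```text
t: 17.08
eef_pos: [0.5501, 0.2062, 0.1369]
ee_rot: [-3.141, -0.0, 2.926]
force: [0.6, -0.4, -2.1]
width: 0.0232
```

```bash
python3 ch.py 11
```

```text
17.175 [0.55006815 0.20617147 0.13696674] [-3.14145984e+00 -1.43602719e-04  2.92554516e+00] 0.022835779058996954 [ 0.95235244 -0.14932995 -2.55452512] [-0.18121746 -0.286944    0.04363721]
```

View pics/w11o.png

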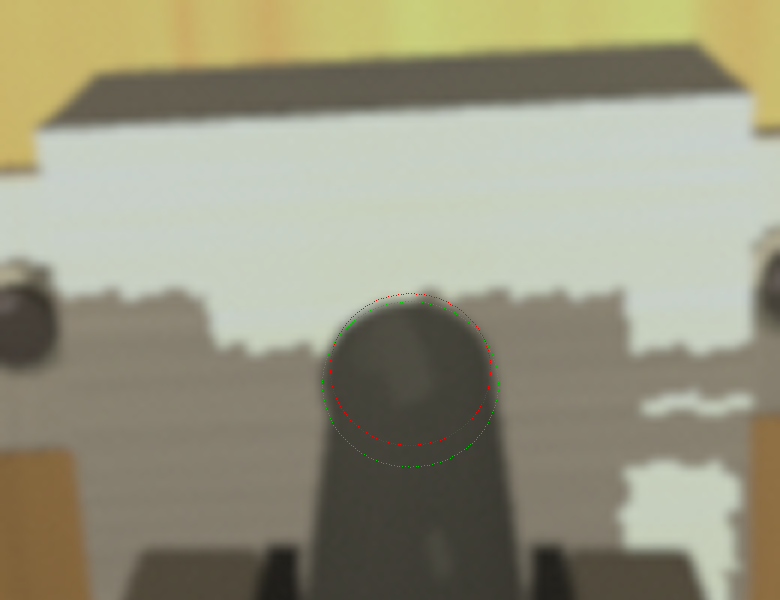

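>>> apply_moves --deltas "0 0 0.2 0; 0 0 0.2 0; 0 0 0.2 0; 0 0 0.2 0; 0 0 0.2 0; 0 0 0 0" --squeeze 60

```text
t: 17.92
eef_pos: [0.5502, 0.2062, 0.1272]
ee_rot: [3.141, 0.0, 2.926]
force: [-0.9, -0.0, 2.5]
width: 0.023
```

```bash
python3 ch.py 12
```

```text
18.025 [0.55020219 0.20622614 0.12721184] [3.14145090e+00 2.06909382e-04 2.92562819e+00] 0.022990392351346724 [-0.72095699 -1.15319449  3.09886204] [-0.32656666  0.39120132  0.00868761]
```

View pics/c12z.png

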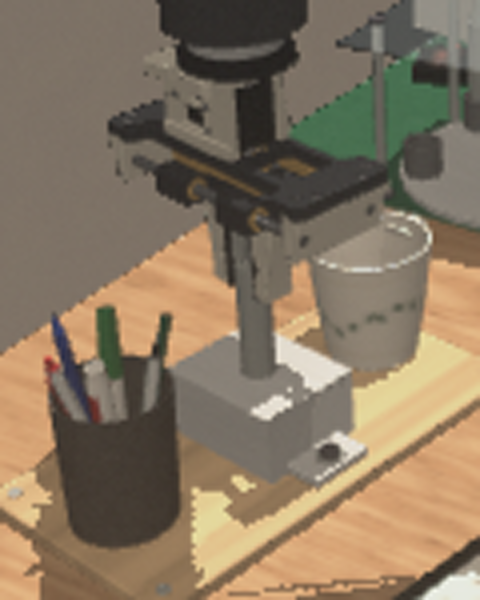

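>>> apply_moves --deltas "0 0 0.2 0; 0 0 0.2 0; 0 0 0.2 0; 0 0 0.2 0; 0 0 0.2 0; 0 0 0.2 0; 0 0 0.2 0; 0 0 0.2 0; 0 0 0 0"

```text
t: 19.15
eef_pos: [0.5502, 0.2062, 0.1108]
ee_rot: [-3.142, 0.0, 2.926]
force: [0.7, -1.1, 3.1]
width: 0.023
```

>>> apply_moves --deltas "0 0 0.1 0; 0 0 0.1 0; 0 0 0.1 0; 0 0 0.1 0; 0 0 0 0"

```text
t: 19.77
eef_pos: [0.5503, 0.2062, 0.1074]
ee_rot: [3.141, 0.0, 2.926]
force: [-1.1, -2.4, 7.2]
width: 0.0231
```

>>> apply_moves --deltas "0 0 0.1 0; 0 0 0.1 0; 0 0 0 0"

```text
t: 20.15
eef_pos: [0.5505, 0.2063, 0.1073]
ee_rot: [3.141, 0.001, 2.926]
force: [-6.2, -1.2, 20.3]
width: 0.0229
```

>>> apply_moves --deltas "0 0 -0.2 0; 0 0 0 0"

```text
t: 20.4
eef_pos: [0.5503, 0.2062, 0.1074]
ee_rot: [3.141, 0.0, 2.926]
force: [-0.9, -1.2, 7.3]
width: 0.0228
```

```bash
python3 ch.py 13
```

```text
20.5 [0.55029142 0.20624122 0.10741166] [3.14152605e+00 3.54626179e-04 2.92581424e+00] 0.02293286587653029 [-0.72191185 -0.95054997  8.38303482] [-0.51599089  0.68675057 -0.01249263]
```

>>> apply_moves --deltas "0 0 0 0; 0 0 0 0; 0 0 0 0; 0 0 0 0" --gripper 0

```text
t: 21.0
eef_pos: [0.55, 0.2062, 0.1068]
ee_rot: [-3.141, -0.0, 2.926]
force: [-0.2, 0.2, 0.4]
width: 0.0434
```

```bash
python3 ch.py 14
```

```text
21.1 [0.55006367 0.20620958 0.1069259 ] [-3.14145894e+00 -1.52842006e-04  2.92560228e+00] 0.043903966254935804 [ 0.35662977 -0.63403467  0.80273273] [0.04117557 0.02844017 0.01883445]
```

View pics/w14.png

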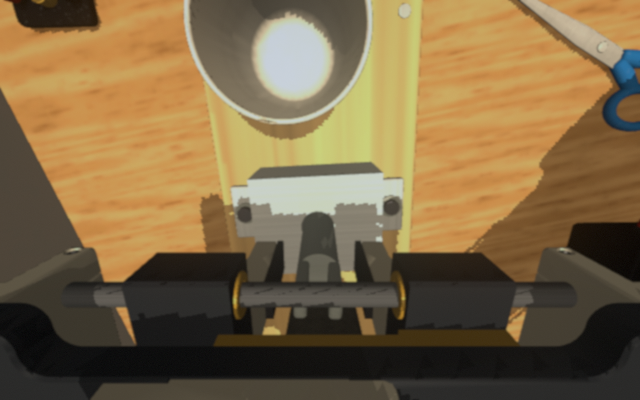

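View pics/c14z.png

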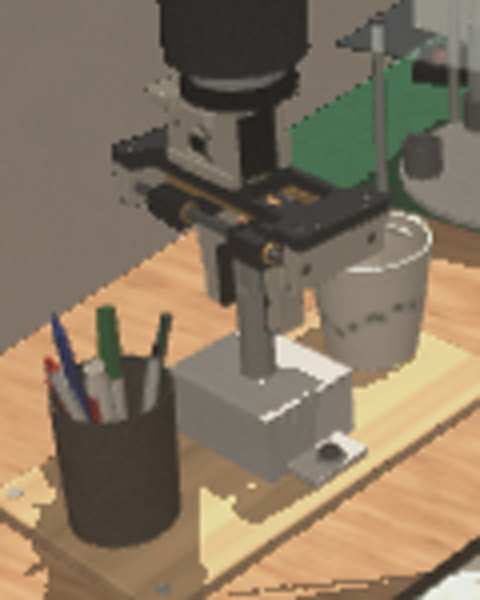

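>>> apply_moves --deltas "0 0 -1 0; 0 0 -2.5 0; 0 0 -4 0; 0 0 -4 0; 0 0 -4 0; 0 0 0 0; 0 0 0 0"

```text
t: 21.98
eef_pos: [0.5498, 0.2061, 0.2623]
ee_rot: [3.141, 0.0, 2.925]
force: [0.2, -0.1, 0.5]
width: 0.044
```

```bash
python3 - <<'E'
from h import *
f=snap('wrist','w15');c=snap('scene','c15');d=snap('side','s15');s=readout.get_state(); print(s['t'],s['eef_pos'],s['force'])
im=cv2.resize(cv2.imread('pics/c15.png')[170:310,210:370],None,fx=5,fy=4,interpolation=cv2.INTER_CUBIC)
for zz,col in ((.156,(0,0,255)),(.062,(0,255,0)),(.160,(255,0,0))):
    for t in np.linspace(0,2*np.pi,100):
        u=(proj(c,[.5502+.012*np.cos(t),.2062+.012*np.sin(t),zz])-[210,170]+.5)*[5,4]-.5; cv2.circle(im,tuple(int(round(v)) for v in u),0,col,-1)
cv2.imwrite('pics/c15o.png',im)
a=cv2.imread('pics/w15.png')[130:290,230:410];im=cv2.resize(a,None,fx=3.7,fy=3.7,interpolation=cv2.INTER_CUBIC)
for zz,col in ((.156,(0,0,255)),(.062,(0,255,0))):
    for t in np.linspace(0,2*np.pi,100):
        u=(proj(f,[.5502+.012*np.cos(t),.2062+.012*np.sin(t),zz])-[230,130]+.5)*3.7-.5; cv2.circle(im,tuple(int(round(v)) for v in u),0,col,-1)
cv2.imwrite('pics/w15o.png',im)
E
```

```text
22.125 [0.54966028 0.20592137 0.26112249] [ 0.39748883 -1.08241243 -1.39241607]
```

View pics/c15o.png

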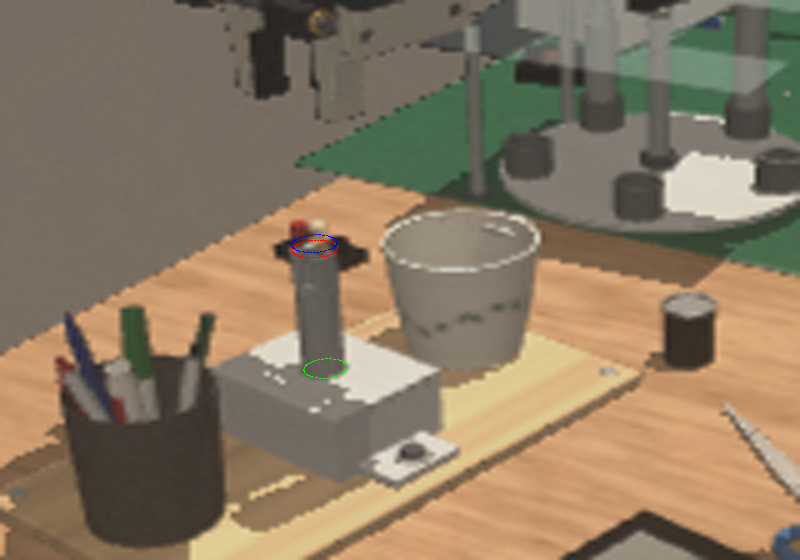

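View pics/w15o.png

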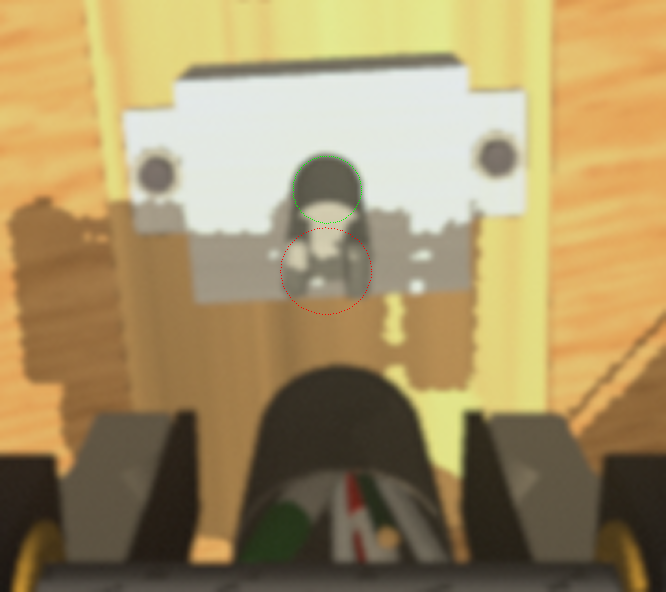

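View pics/s15.png

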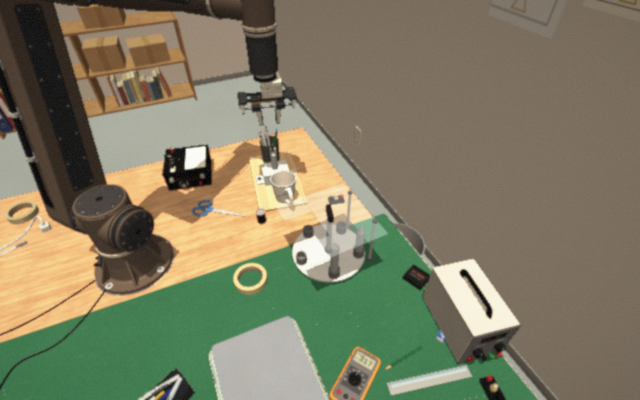

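```bash
python3 -c "
from h import *
print(job.job_done())"
```

```text
the job is handed in; nothing more can be done
None
```

The forked post is standing upright in the stand base, pressed home and released, and the job is handed in at about 22 s.

I turned the turntable about +1.31 rad by its knob and lifted the forked post straight up through the window. I then lowered it into the hole and pressed the plug down.

- **Pressed home:** the push ended at a hard stop. The force rose to about 20 N and the tool stopped moving with the foot at about 26 mm above the table, which is the 36 mm depth for home. I calculated the foot height from the grip; I did not measure it directly.
- **After letting go:** the gripper read near-zero force when open and was raised well clear. The last pictures show the post upright. They agree with the home height, but are only sharp enough to tell within a few millimetres.
- **Other things:** the flat and cone posts are still in their pockets. The pen pot, mug, film pot, bulb holder and meter look undisturbed.

Two small readings were not perfect. There was a sideways force of about 6 N while holding the knob, and again briefly at the final press. No check failed outright.

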